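# Dial open the stamp lockbox

## Task

The size stamps are locked away in the steel lockbox. Dial the combination 6-3-8 with the red-tipped pointer: turn it clockwise at least two full turns and stop at 6, turn back anticlockwise past 6 once and stop at 3, then turn clockwise straight to 8. Then slide the red bolt knob on top fully over towards the dial and pull the drawer out all the way by its bow handle, leaving the other things on the bench where they are.

Things in the scene. Friction and masses are not known exactly. Their poses are not given: they have to be found in the camera images.
- lockbox: Dark blue-grey steel lockbox bolted to the bench, 160 deep (x) x 230 wide (y) x 120 mm high. Origin: centre of its underside, on the bench; x points from its front (drawer side, towards the robot) to the back, y to its left, z up. Flat top 120 mm above the bench. Dial axis at x 0, y +45 mm; bolt knob at x 0, y -80 mm when locked.
- dial_axis (a point): Point on the dial axis at the top of the grip. The turning part: an aluminium disc, radius 42 mm, top 130 mm above the bench, and across its middle an upright bar grip, 14 mm thick, from 130 to 156 mm above the bench, reaching 42 mm from the axis at its red, pointing end and 38 mm at its black end. Either end may be pushed.
- number_ring (a point): Centre of the fixed black number ring round the dial: radius 61 mm, its top 123 mm above the bench. White numerals 0 to 9 evenly spaced, 36 degrees apart: 0 at the far side (box +x), rising clockwise seen from above, each with a tick mark on its inner side.
- dial (a joint): Pointer angle, rad, growing clockwise seen from above: 0 at numeral 0, 0.6283 n at numeral n, plus 6.2832 per full turn. At angle a the red end points along (cos a, -sin a) in the box's x, y. Turns without end, about 0.1 N m of friction, stays where left. Each number has 0.2 rad of play either way; pins pick up two wheels as in any combination lock. After a miss dial again from the start.
- bolt_knob (a point): Middle of the red bolt knob on the box top: an upright tab 36 (box x) x 12 (box y) x 26 mm, from 126 to 152 mm above the bench; this point is 140 mm above the bench. It slides in a slot along box +y, towards the dial.
- bolt (a joint): Travel of the bolt knob in m: 0 locked, 0.022 fully over towards the dial (box +y). It slides with about 3 N when the combination is dialled and is stopped after about 2 mm when it is not. While it is over, the dial is blocked and the drawer is free (from about 0.015).
- drawer_handle (a point): Middle of the drawer's level bow handle: a round steel bar 10 mm thick, 92 mm long in y, its axis 46 mm in front of the drawer's front (41 mm clear between them) and 88 mm above the bench. Moves with the drawer.
- drawer (a joint): How far the drawer is out, in m, along box -x: 0 shut, 0.080 fully out. About 3 N of friction; it stays where it is left; the bolt holds it shut after about 3 mm.
- shoe_hammer: Cobbler's hammer lying on the bench, 225 mm long, 119 mm across the head; bystander. Origin on the bench under its middle.
- notebook_1: Purple notebook lying on the bench, 148 x 109 x 14 mm; bystander. Origin at the centre of its underside.
- insole_bundle_d1: Tied bundle of insoles, 96 x 251 x 58 mm, lying on the bench left of the lockbox; bystander. Origin at the centre of its underside.

How it is judged:
By the outcome, as a careful person would: the job done as asked, in the order asked, and still so for the second after the job is handed in, with the robot touching nothing.
It also fails if it takes over 72 s, if anything falls off the work surface, if the arm or the gripper's body presses on something with over 40 N, if the wrist force passes 120 N, or if a joint passes its speed limit or range.

## Robot

A 7-joint arm with a two-finger parallel gripper is mounted at the origin on a cart in front of the work surface, level with it; the furniture and walls round the work are solid. World frame = base frame: x ahead of the robot, y to its left, z up, the work surface at z = 0. Lengths are in mm, angles in rad, forces in N, time in s.
With the tool pointing down it reaches from about 400 to 875 mm from the base axis. Payload 4.4 kg.
Tool frame: the origin (TCP) lies midway between the tips of the shut fingers; the grasp point (between the pads) lies 19 mm behind it; z points along the fingers, y is the line along which they close (so a half turn about z gives the same grasp; the last joint's range is limited). The gripper opens to 85 mm and grips with 20 to 120 N. Pads are 22 mm wide; open, the fingers measure 114 mm over their backs; the gripper's body (76 mm by 85 mm) begins 54 mm behind the grasp point. The pads swing forward as they close: fully open they stand 13 mm farther back than shut.
Start: joints at [1.197, 0.628, 0.038, 1.517, -0.027, 0.996, -0.02], TCP at [196.954, -619.457, 231.313] pointing down, gripper open.
Joint ranges: [-3.06, 3.06], [-0.37, 2.12], [-1.25, 1.32], [0.18, 2.47], [-1.1, 4.24], [0.23, 1.98], [-2.94, 2.94]. Speed limits (rad/s): [2.57, 2.57, 3.14, 3.14, 3.14, 3.14, 3.14].

## Interface

Orientations are given as [roll, pitch, yaw] about the fixed x, y, z axes, in that order (R = Rz(yaw) Ry(pitch) Rx(roll)).
In Python, from cell import ctrl, get_image, get_calibration gives the robot as it stands.
- The arm moves only by the shell command python3 -m creep 'ROWS'. ROWS is JSON, a list of rows, each an object of numbers: "dx", "dy", "dz": the shift along the world's x, y, z normalised to -1 to 1, where 1 is 0.4 m; "rx", "ry", "rz": the turn, a rotation vector about the world's x, y, z normalised to -1 to 1, where 1 is 2 pi rad; "grip": the closure, from -1 (fully open) to 1 (shut). A call has exactly 5 rows; each row is the pose to reach, as a shift and turn from the pose commanded when the call began, turning the shorter way round; what a row does not reach only later rows make up. A row lasts 1/8 s, in which the tool goes at most 62.5 mm and 10.7 degrees, less where a joint would pass 70% of its speed; a pose out of reach is approached as far as the arm can. A call with a number of a shift or a turn outside -1 to 1 is refused whole. A call with a gripper value outside its range is refused whole. The fingers move at their own pace and stop on an object; the grip force is fixed at half the most. Time passes only in rows, so rows that repeat a pose let the fingers close, or fill a call up. It gives the time, the measured TCP pose, the force, the opening and the grip force at its end, in the units of the state.
- ctrl.read_state(): the state, without advancing time (a new reading comes with each control period).
- get_image(name): name is "side" or "top" or "wrist"; returns the picture (480x640x3 uint8, red, green, blue); there is no depth.
- get_calibration(name): a dict with "mtx" (3x3 intrinsics, pixels), "world_from_camera" (4x4, takes a point from camera to world coordinates). Camera axes: x right, y down, z forward; pixel columns grow to the right and rows downward; lengths in mm; the calibration is good to about 2 mm. The wrist camera is an equidistant fisheye: a pixel r from the principal point sees the ray r / f radians off the axis. A picture is of the moment at which its call begins: read the wrist's pose just before it. get_calibration takes no time and is no camera call; for the wrist camera it gives the pose at the moment of the call.
- ctrl.finish_job(): hands the job in; it is judged then, once.
The state is a dict: "clock": time; "qpos": joint angles; "qd": joint speeds; "tau": joint torques, N m; "eef_pos": TCP position; "tool_rot": TCP orientation; "force": force on the tool from outside, world axes, zero at the start; "torque": the same for the moment, N m; "width": finger opening in mm; "gripper_force": force on a finger pad.
Only numpy, scipy, OpenCV 4.12 (cv2) and the standard library are available. Lean on these libraries where they do the work, as an engineer would, in place of code of your own. Each camera call takes 0.05 s, during which the arm holds its last target. There are 200 camera calls.

## Working session

There is one attempt and no reset: what is moved stays moved. The work goes in short steps, Python scripts to look and compute and a shell command to move; the robot and the scene stay as the last step left them, time stands still between calls to the robot, and variables do not carry over. Pictures are saved under pics/ and viewed, at most 10 in all, crops included, and the job is handed in when it is done.

```bash
mkdir -p pics; ls; python3 - <<'E'
from cell import ctrl,get_image,get_calibration
import cv2,numpy as np
np.set_printoptions(precision=4,suppress=True)
print(ctrl.read_state())
for n in("side","top"):
    im=get_image(n);cv2.imwrite(f"pics/{n}0.png",im[:,:,::-1]);c=get_calibration(n);print(n,np.array(c["mtx"]),np.array(c["world_from_camera"]))
E
```

```text
pics
{'clock': 0.0, 'qpos': array([ 1.1972,  0.6293,  0.0384,  1.5184, -0.027 ,  0.9963, -0.02  ]), 'qd': array([ 0.0012, -0.0003,  0.0008, -0.0004, -0.0016,  0.0017, -0.0004]), 'tau': array([ -0.0003, -56.34  ,   1.2262, -19.3446,   0.0111,   0.0106,
        -0.    ]), 'eef_pos': array([ 196.7691, -618.826 ,  230.3877]), 'tool_rot': array([-3.1397,  0.    ,  0.3078]), 'force': array([ 0.4903,  0.1838, -0.2043]), 'torque': array([ 0.0069, -0.0052,  0.0258]), 'gripper_force': 0.0, 'width': 85.61720901430601}
side [[605.9369   0.     323.8579]
 [  0.     605.9369 227.479 ]
 [  0.       0.       1.    ]] [[  -0.9974    0.0501   -0.0513  597.2113]
 [   0.0713    0.6173   -0.7835 1287.5234]
 [  -0.0076   -0.7851   -0.6193 1142.6631]
 [   0.        0.        0.        1.    ]]
top [[600.2545   0.     320.9791]
 [  0.     600.2545 233.8482]
 [  0.       0.       1.    ]] [[  -0.0106   -0.9981    0.0606  425.9721]
 [  -0.9999    0.0102   -0.0058   -2.573 ]
 [   0.0052   -0.0606   -0.9981 1441.847 ]
 [   0.        0.        0.        1.    ]]
```

View pics/side0.png

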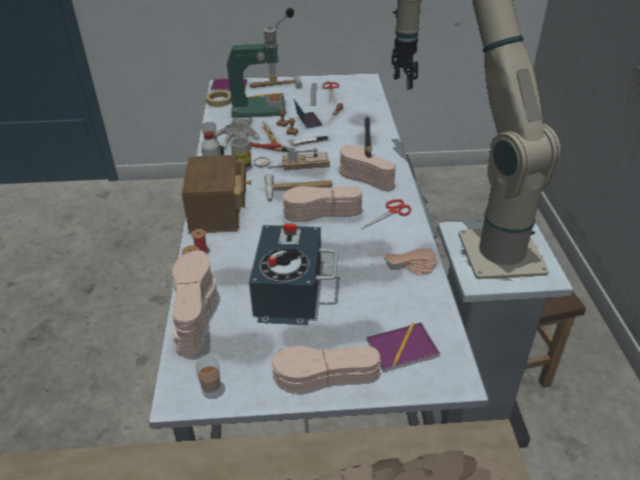

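View pics/top0.png

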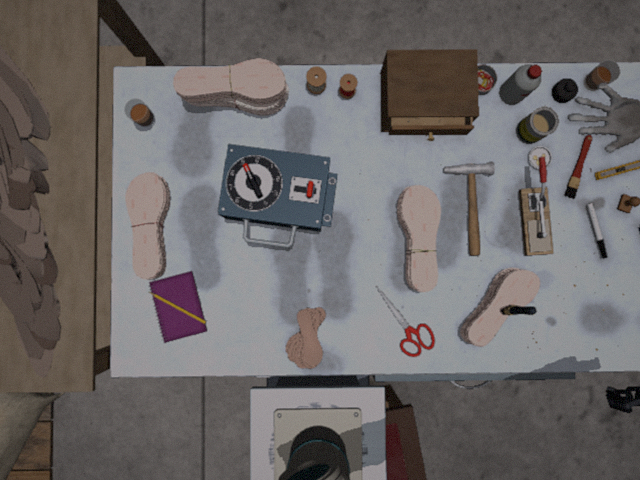

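The side view shows the lockbox at about (287,275), with its handle at (328,275). The top view shows the dial at (254,182), the red bolt knob at (309,188) and the handle at (269,240). I'll enlarge both.

```bash
python3 - <<'E'
import cv2,numpy as np
t=cv2.imread("pics/top0.png")[135:255,205:345];s=cv2.imread("pics/side0.png")[215:335,235:355]
t=cv2.resize(t,(420,360),interpolation=cv2.INTER_CUBIC);s=cv2.resize(s,(360,360),interpolation=cv2.INTER_CUBIC)
cv2.imwrite("pics/crop.png",np.hstack([t,s]))
for n in("top","side"):
    im=cv2.imread(f"pics/{n}0.png");h=cv2.cvtColor(im,cv2.COLOR_BGR2HSV)
    m=(((h[...,0]<8)|(h[...,0]>172))&(h[...,1]>150)&(h[...,2]>70)).astype(np.uint8)
    k,_,st,ce=cv2.connectedComponentsWithStats(m)
    for i in range(1,k):
        if st[i,4]>8 and 215<ce[i,0]<345 and 140<ce[i,1]<330: print(n,st[i],ce[i])
E
```

```text
top [242 163   8   9  29] [245.75862069 166.5862069 ]
top [307 181   6  16  74] [309.59459459 188.98648649]
side [265 145  14   1  14] [271.5 145. ]
side [284 224  12   8  83] [289.56626506 227.39759036]
side [268 258   8   8  44] [272.15909091 261.        ]
```

View pics/crop.png

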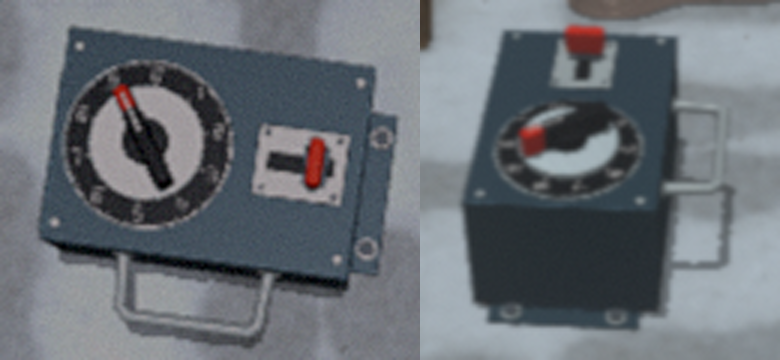

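The enlarged crop shows the pointer near 9, the ring centre at top (253.7,183.3) and side (284.7,265.3), plus the box corners and the handle bar. I'll fit the box pose and triangulate the heights.

```bash
cat > h.py <<'E'
import numpy as np,cv2
from cell import ctrl,get_image,get_calibration
np.set_printoptions(precision=3,suppress=True)
C={n:get_calibration(n) for n in("top","side")}
K={n:np.array(C[n]["mtx"]) for n in C}; W={n:np.linalg.inv(np.array(C[n]["world_from_camera"])) for n in C}
def proj(n,P):
    p=W[n][:3,:3]@np.asarray(P,float)+W[n][:3,3]; q=K[n]@p; return q[:2]/q[2]
def tri(a,b):
    X=cv2.triangulatePoints(K["top"]@W["top"][:3],K["side"]@W["side"][:3],np.array(a,float).reshape(2,1),np.array(b,float).reshape(2,1)); return (X[:3]/X[3]).ravel()
def onplane(n,uv,z):
    M=np.linalg.inv(W[n]); d=M[:3,:3]@np.linalg.inv(K[n])@np.array([*uv,1.]); return M[:3,3]+d*(z-M[2,3])/d[2]
def b2w(p,q): x,y,t=p[:3]; c,s=np.cos(t),np.sin(t); return np.array([x+c*q[0]-s*q[1],y+s*q[0]+c*q[1],q[2]])
E
python3 - <<'E'
from h import *
from scipy.optimize import least_squares
T=lambda u,v:(205+u/3,135+v/3); S=lambda u,v:(235+(u-420)/3,215+v/3)
print("ring",tri(T(146,145),S(569,151)),"handleL",tri(T(122,322),S(722,187)),"handleR",tri(T(253,338),S(724,106)),"knob",tri((309.3,188.5),(289.5,227)))
obs=[("top",T(146,145),(0,45,123)),("side",S(569,151),(0,45,123)),("top",T(70,28),(80,115,120)),("top",T(377,67),(80,-115,120)),
("side",S(503,32),(80,-115,120)),("side",S(676,38),(-80,-115,120)),("side",S(661,207),(-80,115,120)),("side",S(465,205),(80,115,120)),("top",(309.3,188.5),(0,-80,148)),
("top",T(122,320),(-126,43,88)),("top",T(253,336),(-126,-43,88)),("side",S(722,187),(-126,46,88)),("side",S(724,106),(-126,-46,88))]
r=least_squares(lambda p:np.ravel([proj(n,b2w(p,(q[0],q[1],q[2]+p[3])))-uv for n,uv,q in obs]),[520,60,-.1,0],loss="soft_l1")
p=r.x;print(p);print(r.fun.reshape(-1,2).T)
for q in[(0,45,156),(0,-80,140),(-126,0,88),(-206,0,88)]:print(b2w(p,q))
red=onplane("top",(245.76,166.6),156)-b2w(p,(0,45,156));print(red,"a",-(np.arctan2(red[1],red[0])-p[2]))
E
```

```text
ring [621.223 137.834 117.967] handleL [492.585 159.538  87.26 ] handleR [480.794  60.66   92.65 ] knob [604.775  14.155 143.397]
[613.78   92.017  -0.13   -3.062]
[[ 0.49   0.992 -0.671 -0.587  0.375  0.814 -0.064  0.145  0.703  3.982
  -1.938 -0.349  0.497]
 [ 0.108 -0.883  0.185 -0.523 -0.177 -0.404  1.612 -0.029  0.136 -0.963
  -1.754 -0.731  2.803]]
[619.623 136.636 156.   ]
[603.394  12.694 140.   ]
[488.847 108.376  88.   ]
[409.524 118.762  88.   ]
[31.517 14.184  0.   ] a -0.5530916352065499
```

```bash
python3 -m creep '[{"dx":0.05,"dy":0.086,"rz":-0.014,"grip":1},{"dx":0.126,"dy":0.215,"rz":-0.028,"grip":1},{"dx":0.204,"dy":0.348,"rz":-0.042,"grip":1},{"dx":0.282,"dy":0.481,"rz":-0.056,"grip":1},{"dx":0.36,"dy":0.614,"rz":-0.07,"grip":1}]'
python3 -m creep '[{"dx":0.078,"dy":0.133,"grip":1},{"dx":0.156,"dy":0.266,"grip":1},{"dx":0.234,"dy":0.399,"grip":1},{"dx":0.312,"dy":0.532,"grip":1},{"dx":0.39,"dy":0.665,"grip":1}]'
python3 -m creep '[{"dx":0.078,"dy":0.133,"grip":1},{"dx":0.156,"dy":0.266,"grip":1},{"dx":0.234,"dy":0.399,"grip":1},{"dx":0.308,"dy":0.53,"grip":1},{"dx":0.308,"dy":0.53,"grip":1}]'
python3 - <<'E'
from h import *
s=ctrl.read_state();print(s["eef_pos"],s["tool_rot"],s["width"],s["clock"],s["qpos"])
c=get_calibration("wrist");print(np.array(c["mtx"]),np.array(c["world_from_camera"]))
im=get_image("wrist");cv2.imwrite("pics/w1.png",im[:,:,::-1])
E
```

```text
[ 196.778 -618.923  230.47 ] [-3.14   0.     0.308] 85.36749016157759 0.1 [ 1.197  0.629  0.038  1.518 -0.027  0.996 -0.02 ]
[[371.648   0.    321.724]
 [  0.    371.648 237.82 ]
 [  0.      0.      1.   ]] [[   0.304   -0.919   -0.251  259.203]
 [  -0.953   -0.294   -0.078 -598.147]
 [  -0.002    0.263   -0.965  371.592]
 [   0.       0.       0.       1.   ]]$[0]: bad value
$[0]: bad value
$[0]: bad value
```

View pics/w1.png

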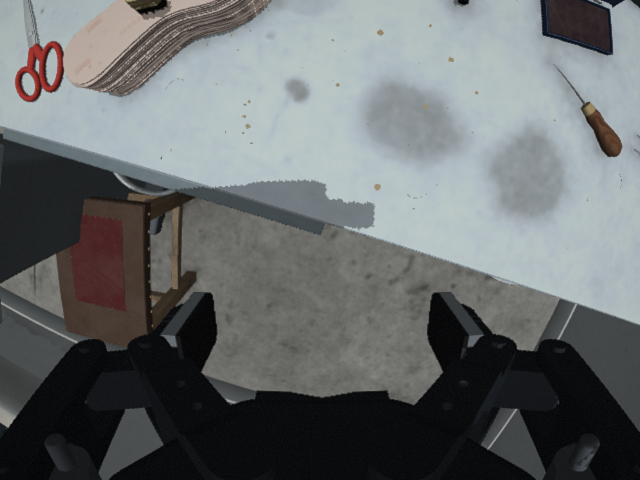

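The wrist picture is still from the start pose, with the open fingers at (195,325) and (455,325). The rows were refused, so I'll give all seven keys.

```bash
python3 -m creep '[{"dx":0.05,"dy":0.086,"dz":0,"rx":0,"ry":0,"rz":-0.014,"grip":1},{"dx":0.126,"dy":0.215,"dz":0,"rx":0,"ry":0,"rz":-0.028,"grip":1},{"dx":0.204,"dy":0.348,"dz":0,"rx":0,"ry":0,"rz":-0.042,"grip":1},{"dx":0.282,"dy":0.481,"dz":0,"rx":0,"ry":0,"rz":-0.056,"grip":1},{"dx":0.36,"dy":0.614,"dz":0,"rx":0,"ry":0,"rz":-0.07,"grip":1}]'
```

```text
clock: 0.78
eef_pos: [341.8, -372.0, 231.2]
tool_rot: [-3.141, -0.0, -0.135]
force: [1.9, 0.5, 0.4]
width: -0.1
gripper_force: 0.0
```

```bash
python3 -m creep '[{"dx":0.074,"dy":0.126,"dz":0,"rx":0,"ry":0,"rz":0,"grip":1},{"dx":0.148,"dy":0.252,"dz":0,"rx":0,"ry":0,"rz":0,"grip":1},{"dx":0.222,"dy":0.378,"dz":0,"rx":0,"ry":0,"rz":0,"grip":1},{"dx":0.296,"dy":0.504,"dz":0,"rx":0,"ry":0,"rz":0,"grip":1},{"dx":0.36,"dy":0.615,"dz":0,"rx":0,"ry":0,"rz":0,"grip":1}]'
python3 -m creep '[{"dx":0.075,"dy":0.13,"dz":0,"rx":0,"ry":0,"rz":0,"grip":1},{"dx":0.15,"dy":0.26,"dz":0,"rx":0,"ry":0,"rz":0,"grip":1},{"dx":0.225,"dy":0.39,"dz":0,"rx":0,"ry":0,"rz":0,"grip":1},{"dx":0.3,"dy":0.52,"dz":0,"rx":0,"ry":0,"rz":0,"grip":1},{"dx":0.338,"dy":0.58,"dz":0,"rx":0,"ry":0,"rz":0,"grip":1}]'
python3 - <<'E'
from h import *
s=ctrl.read_state();print(s["eef_pos"],s["tool_rot"],s["width"],s["clock"],s["qpos"])
c=get_calibration("wrist");np.save("w2.npy",np.array(c["world_from_camera"]))
im=get_image("wrist");cv2.imwrite("pics/w2.png",im[:,:,::-1])
E
```

```text
clock: 1.4
eef_pos: [485.8, -125.6, 231.3]
tool_rot: [-3.141, -0.0, -0.131]
force: [0.3, -0.4, -0.4]
width: -0.0
gripper_force: 0.0
clock: 2.02
eef_pos: [620.9, 109.0, 230.7]
tool_rot: [-3.14, 0.0, -0.127]
force: [-0.5, -0.4, 0.1]
width: -0.1
gripper_force: 0.0
[620.859 108.986 230.724] [-3.14   0.    -0.127] -0.07076224934033157 2.025 [-0.28   0.601  0.104  1.579 -0.074  0.965 -1.85 ]
```

View pics/w2.png

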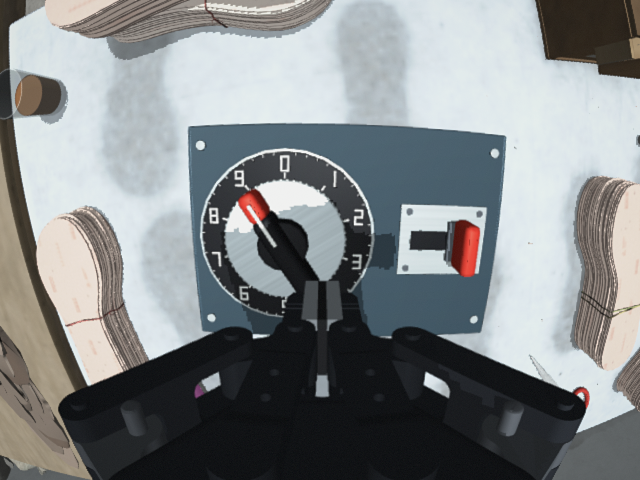

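The wrist view shows the pointer at 9 (red tip at (253,207)), the ring centre near (287,233), the knob top at (470,240) and the box corners at (189,127), (505,136), (202,332) and (484,332). I'll refit from these.

```bash
cat >> h.py <<'E'
def wray(M,uv,z):
    f=371.648; d=np.array([uv[0]-321.724,uv[1]-237.82]); r=np.hypot(*d); th=r/f
    v=M[:3,:3]@np.array([*(d/r*np.sin(th)),np.cos(th)]); return M[:3,3]+v*(z-M[2,3])/v[2]
E
python3 - <<'E'
from h import *
from scipy.optimize import least_squares
M=np.load("w2.npy");print(M[:3,3])
P=[wray(M,u,123)[:2] for u in[(202,233),(373,235),(287,150),(225,175),(348,175),(215,285)]]
print(least_squares(lambda c:[np.hypot(*(p-c[:2]))-c[2] for p in P],[620,137,61]).x)
Q=np.array([wray(M,u,120)[:2] for u in[(189,127),(505,136),(484,332),(202,332)]]);B=[(80,115,0),(80,-115,0),(-80,-115,0),(-80,115,0)]
r=least_squares(lambda p:np.ravel([b2w(p,b)[:2]-q for b,q in zip(B,Q)]),[614,92,-.13]);print(r.x,r.fun)
print("axis",b2w(r.x,(0,45,0)),"knobtop",wray(M,(466,222),152), b2w(r.x,(0,-80,0)))
print(wray(M,(253,205),156))
E
```

```text
[685.806 101.143 371.811]
[619.274 135.797  62.372]
[614.445  90.828  -0.137] [ 0.688  1.772  1.026 -2.711 -0.769  1.025 -0.945 -0.085]
axis [620.585 135.407   0.   ] knobtop [625.149  16.551 152.   ] [603.53   11.576   0.   ]
[652.648 147.127 156.   ]
```

```bash
python3 -m creep '[{"dx":0,"dy":-0.002,"dz":-0.06,"rx":0,"ry":0,"rz":0,"grip":1},{"dx":0,"dy":-0.002,"dz":-0.14,"rx":0,"ry":0,"rz":0,"grip":1},{"dx":0,"dy":-0.002,"dz":-0.2,"rx":0,"ry":0,"rz":0,"grip":1},{"dx":0,"dy":-0.002,"dz":-0.232,"rx":0,"ry":0,"rz":0,"grip":1},{"dx":0,"dy":-0.002,"dz":-0.232,"rx":0,"ry":0,"rz":0,"grip":1}]'
python3 -m creep '[{"dx":-0.025,"dy":0.004,"dz":0,"rx":0,"ry":0,"rz":0,"grip":1},{"dx":-0.0485,"dy":0.0158,"dz":0,"rx":0,"ry":0,"rz":0,"grip":1},{"dx":-0.0785,"dy":0.057,"dz":0,"rx":0,"ry":0,"rz":0,"grip":1},{"dx":-0.0785,"dy":0.108,"dz":0,"rx":0,"ry":0,"rz":0,"grip":1},{"dx":-0.0785,"dy":0.108,"dz":0,"rx":0,"ry":0,"rz":0,"grip":1}]'
python3 - <<'E'
from h import *
c=get_calibration("wrist");np.save("w3.npy",np.array(c["world_from_camera"]))
im=get_image("wrist");cv2.imwrite("pics/w3.png",im[:,:,::-1])
E
```

```text
clock: 2.7
eef_pos: [619.6, 103.1, 137.8]
tool_rot: [3.141, 0.002, -0.132]
force: [-0.4, 0.9, -0.3]
width: 0.0
gripper_force: 0.0
clock: 3.32
eef_pos: [587.4, 151.0, 138.6]
tool_rot: [-3.139, 0.002, -0.127]
force: [-1.9, 2.8, 0.9]
width: 0.1
gripper_force: 1.4
```

View pics/w3.png

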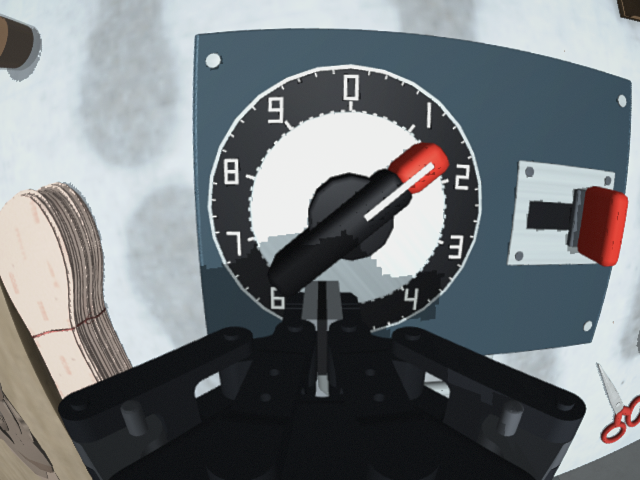

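The wrist view shows the dial following the push, with the red tip at (420,168) between 1 and 2. I'll measure the angle from the red blob, then orbit on.

```bash
cat >> h.py <<'E'
AX=np.array([620,136.3]);YAW=-.132
def dial(im,M):
    h=cv2.cvtColor(im,cv2.COLOR_RGB2HSV);m=(((h[...,0]<8)|(h[...,0]>172))&(h[...,1]>150)&(h[...,2]>70)).astype(np.uint8)
    k,_,st,ce=cv2.connectedComponentsWithStats(m)
    for i in range(1,k):
        if st[i,4]>60:
            d=wray(M,ce[i],152)[:2]-AX
            if np.hypot(*d)<60: print("n=",((YAW-np.arctan2(d[1],d[0]))/0.6283)%10,"r",np.hypot(*d),st[i,4])
def look():
    s=ctrl.read_state();M=np.array(get_calibration("wrist")["world_from_camera"]);dial(get_image("wrist"),M)
    d=s["eef_pos"][:2]-AX;print("phi",np.degrees(np.arctan2(d[1],d[0])),np.hypot(*d),s["eef_pos"],s["force"],s["clock"])
E
python3 - <<'E'
from h import *
dial(cv2.imread("pics/w3.png")[:,:,::-1].copy(),np.load("w3.npy"));look()
E
python3 -m creep '[{"dx":0.03,"dy":0.0413,"dz":0,"rx":0,"ry":0,"rz":0,"grip":1},{"dx":0.0785,"dy":0.057,"dz":0,"rx":0,"ry":0,"rz":0,"grip":1},{"dx":0.127,"dy":0.0413,"dz":0,"rx":0,"ry":0,"rz":0,"grip":1},{"dx":0.157,"dy":0,"dz":0,"rx":0,"ry":0,"rz":0,"grip":1},{"dx":0.157,"dy":-0.051,"dz":0,"rx":0,"ry":0,"rz":0,"grip":1}]'
python3 -c 'from h import *;look()'
```

```text
n= 1.24291461056174 r 32.86717552582699 1590
n= 1.2454864056724448 r 32.925241247715554 1599
phi 157.5047529811619 34.921405350450996 [587.736 149.661 138.453] [-0.913 -0.161 -0.981] 3.375
clock: 4.05
eef_pos: [653.1, 126.6, 138.5]
tool_rot: [-3.139, -0.002, -0.132]
force: [1.4, 3.8, -0.8]
width: 0.3
gripper_force: 1.5
phi -16.408083102319583 34.45739634500768 [653.054 126.567 138.453] [ 1.404  3.82  -0.799] 4.05
```

```bash
python3 -m creep '[{"dx":0.004,"dy":0.0255,"dz":0.01,"rx":0,"ry":0,"rz":0,"grip":1},{"dx":0.004,"dy":0.0255,"dz":0.1,"rx":0,"ry":0,"rz":0,"grip":1},{"dx":-0.08,"dy":0.0255,"dz":0.11,"rx":0,"ry":0,"rz":0,"grip":1},{"dx":-0.161,"dy":0.0255,"dz":0.1,"rx":0,"ry":0,"rz":0,"grip":1},{"dx":-0.161,"dy":0.0255,"dz":0.05,"rx":0,"ry":0,"rz":0,"grip":1}]'
python3 -c 'from h import *;look()'
```

```text
clock: 4.72
eef_pos: [585.7, 137.6, 160.3]
tool_rot: [-3.141, -0.001, -0.13]
force: [0.3, 0.5, -0.5]
width: 0.0
gripper_force: 0.0
n= 6.606901489424795 r 31.38901506288391 920
phi 177.88606416921954 34.2859747829753 [585.737 137.565 160.28 ] [ 0.321  0.481 -0.516] 4.725
```

```bash
python3 -m creep '[{"dx":0,"dy":0,"dz":-0.06,"rx":0,"ry":0,"rz":0,"grip":1},{"dx":0.004,"dy":0.0255,"dz":-0.06,"rx":0,"ry":0,"rz":0,"grip":1},{"dx":0.034,"dy":0.0667,"dz":-0.06,"rx":0,"ry":0,"rz":0,"grip":1},{"dx":0.0825,"dy":0.0825,"dz":-0.06,"rx":0,"ry":0,"rz":0,"grip":1},{"dx":0.131,"dy":0.0667,"dz":-0.06,"rx":0,"ry":0,"rz":0,"grip":1}]'
python3 -c 'from h import *;look()'
```

```text
clock: 5.4
eef_pos: [637.5, 166.5, 134.9]
tool_rot: [-3.141, 0.005, -0.129]
force: [-5.6, 3.6, 1.1]
width: 0.1
gripper_force: 3.4
n= 9.11283916542544 r 36.74507210316285 1716
phi 59.902920418508856 34.92243618008413 [637.512 166.514 134.915] [-5.635  3.614  1.118] 5.4
```

```bash
python3 -m creep '[{"dx":0.03,"dy":-0.0413,"dz":0,"rx":0,"ry":0,"rz":0,"grip":1},{"dx":0.03,"dy":-0.0922,"dz":0,"rx":0,"ry":0,"rz":0,"grip":1},{"dx":0,"dy":-0.1335,"dz":0,"rx":0,"ry":0,"rz":0,"grip":1},{"dx":-0.0485,"dy":-0.149,"dz":0,"rx":0,"ry":0,"rz":0,"grip":1},{"dx":-0.097,"dy":-0.1335,"dz":0,"rx":0,"ry":0,"rz":0,"grip":1}]'
python3 -c 'from h import *;look()'
```

```text
clock: 6.08
eef_pos: [605.7, 107.8, 137.2]
tool_rot: [-3.141, -0.012, -0.135]
force: [4.8, -2.4, 0.3]
width: 0.3
gripper_force: 2.1
phi -116.63228144437177 31.83564097884371 [605.729 107.842 137.156] [ 4.789 -2.352  0.302] 6.075
```

```bash
python3 -m creep '[{"dx":-0.03,"dy":0.0413,"dz":0,"rx":0,"ry":0,"rz":0,"grip":1},{"dx":-0.03,"dy":0.0922,"dz":0,"rx":0,"ry":0,"rz":0,"grip":1},{"dx":0,"dy":0.1335,"dz":0,"rx":0,"ry":0,"rz":0,"grip":1},{"dx":0.0485,"dy":0.149,"dz":0,"rx":0,"ry":0,"rz":0,"grip":1},{"dx":0.097,"dy":0.1335,"dz":0,"rx":0,"ry":0,"rz":0,"grip":1}]'
python3 -c 'from h import *;look()'
python3 -m creep '[{"dx":0.03,"dy":-0.0413,"dz":0,"rx":0,"ry":0,"rz":0,"grip":1},{"dx":0.03,"dy":-0.0922,"dz":0,"rx":0,"ry":0,"rz":0,"grip":1},{"dx":0,"dy":-0.1335,"dz":0,"rx":0,"ry":0,"rz":0,"grip":1},{"dx":-0.0485,"dy":-0.149,"dz":0,"rx":0,"ry":0,"rz":0,"grip":1},{"dx":-0.097,"dy":-0.1335,"dz":0,"rx":0,"ry":0,"rz":0,"grip":1}]'
python3 -c 'from h import *;look()'
python3 -m creep '[{"dx":-0.009,"dy":0.009,"dz":0,"rx":0,"ry":0,"rz":0,"grip":1},{"dx":-0.018,"dy":0.018,"dz":0,"rx":0,"ry":0,"rz":0,"grip":1},{"dx":-0.025,"dy":0.03,"dz":0,"rx":0,"ry":0,"rz":0,"grip":1},{"dx":-0.03,"dy":0.0413,"dz":0,"rx":0,"ry":0,"rz":0,"grip":1},{"dx":-0.03,"dy":0.0413,"dz":0,"rx":0,"ry":0,"rz":0,"grip":1}]'
python3 -c 'from h import *;look()'
```

```text
clock: 6.75
eef_pos: [636.1, 166.0, 134.0]
tool_rot: [-3.142, 0.008, -0.129]
force: [-3.0, 2.3, -0.1]
width: -0.3
gripper_force: 0.4
n= 9.155961570009161 r 36.752367500712495 1712
phi 61.56368999322118 33.7512275053971 [636.072 165.979 133.99 ] [-3.045  2.3   -0.135] 6.75
clock: 7.42
eef_pos: [605.3, 107.7, 136.7]
tool_rot: [-3.141, -0.011, -0.135]
force: [3.8, -2.7, 0.6]
width: -0.4
gripper_force: 0.3
phi -117.1616486858529 32.18096948584635 [605.309 107.668 136.66 ] [ 3.829 -2.658  0.605] 7.425
clock: 8.1
eef_pos: [587.8, 126.3, 133.9]
tool_rot: [3.141, 0.002, -0.131]
force: [0.7, -2.2, 0.2]
width: -0.1
gripper_force: 1.2
n= 5.404352574814204 r 30.3137512467687 849
phi -162.72359108468135 33.71680118633089 [587.804 126.287 133.919] [ 0.675 -2.243  0.183] 8.1
```

```bash
python3 - <<'E'
from h import *
im=get_image("wrist");cv2.imwrite("pics/w4.png",im[:,:,::-1])
E
```

```text
(no output)
```

View pics/w4.png

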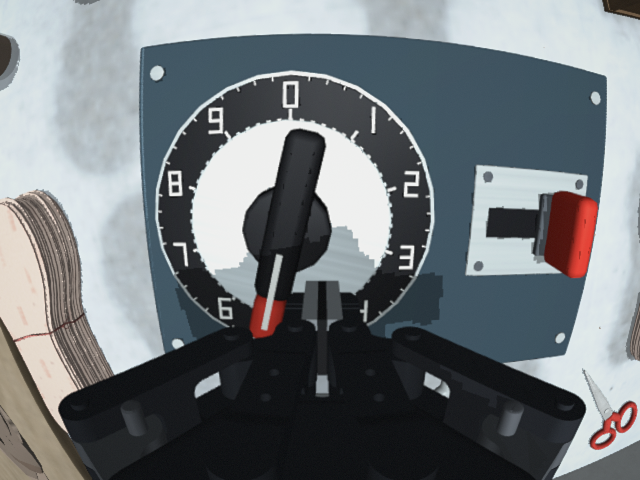

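The pointer's red tip is at (263,320), between 5 and 6. Its black end is at (307,138), just past 0. I'll compute the bar line from these points.

```bash
python3 - <<'E'
from h import *
M=np.array(get_calibration("wrist")["world_from_camera"])
for a,b in(((307,135),(272,300)),((307,135),(264,330)),((279,257),(265,328))):
    p,q=wray(M,a,156),wray(M,b,156);d=(q-p)[:2];print(p,q,((YAW-np.arctan2(d[1],d[0]))/.6283)%10)
# ticks: numeral 0 and 6 directions on ring at 123
for u in((291,95),(225,308),(175,183),(406,257)):
    d=wray(M,u,123)[:2]-AX;print(((YAW-np.arctan2(d[1],d[0]))/.6283)%10,np.hypot(*d))
E
```

```text
[654.634 122.889 156.   ] [600.297 143.078 156.   ] 5.355971143972952
[654.634 122.889 156.   ] [588.545 148.288 156.   ] 5.37374990142259
[615.82  137.888 156.   ] [589.344 147.751 156.   ] 5.357318847402566
0.030651364700634072 52.91515317848035
6.049442009011085 51.26101060049811
8.045041405036688 53.08791901757615
2.971010863982039 52.67313452816288
```

```bash
python3 -m creep '[{"dx":-0.001,"dy":0.008,"dz":0.005,"rx":0,"ry":0,"rz":0,"grip":1},{"dx":-0.003,"dy":0.017,"dz":0.01,"rx":0,"ry":0,"rz":0,"grip":1},{"dx":-0.004,"dy":0.025,"dz":0.01,"rx":0,"ry":0,"rz":0,"grip":1},{"dx":-0.004,"dy":0.033,"dz":0.01,"rx":0,"ry":0,"rz":0,"grip":1},{"dx":-0.004,"dy":0.033,"dz":0.01,"rx":0,"ry":0,"rz":0,"grip":1}]'
python3 - <<'E'
from h import *
look()
M=np.array(get_calibration("wrist")["world_from_camera"])
im=get_image("wrist");cv2.imwrite("pics/w5.png",im[60:420,120:520,::-1]);np.save("w5.npy",M)
E
```

```text
clock: 8.82
eef_pos: [587.3, 140.3, 138.7]
tool_rot: [-3.141, -0.0, -0.131]
force: [-1.6, -3.0, -1.1]
width: -0.1
gripper_force: 1.2
n= 6.091688814285834 r 30.953177163634663 1128
phi 173.12007460141425 32.98512692635557 [587.252 140.251 138.719] [-1.583 -3.034 -1.128] 8.825
```

View pics/w5.png

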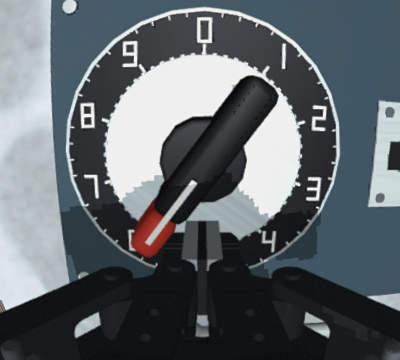

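The pointer sits at 6 (blob 6.09, red tip at crop (152,235)). Next I'll lift over to the clockwise side of the red end and turn anticlockwise.

```bash
python3 -m creep '[{"dx":0,"dy":-0.02,"dz":0.01,"rx":0,"ry":0,"rz":0,"grip":1},{"dx":0,"dy":-0.02,"dz":0.1,"rx":0,"ry":0,"rz":0,"grip":1},{"dx":0.05,"dy":0.03,"dz":0.11,"rx":0,"ry":0,"rz":0,"grip":1},{"dx":0.0965,"dy":0.074,"dz":0.1,"rx":0,"ry":0,"rz":0,"grip":1},{"dx":0.0965,"dy":0.074,"dz":0.06,"rx":0,"ry":0,"rz":0,"grip":1}]'
python3 -c 'from h import *;look()'
```

```text
clock: 9.55
eef_pos: [627.7, 171.7, 163.4]
tool_rot: [-3.138, -0.004, -0.13]
force: [-1.1, -0.8, -0.1]
width: 0.2
gripper_force: 0.0
phi 77.71620766044786 36.274095625602214 [627.717 171.744 163.429] [-1.115 -0.751 -0.111] 9.55
```

```bash
python3 -m creep '[{"dx":0,"dy":0,"dz":-0.06,"rx":0,"ry":0,"rz":0,"grip":1},{"dx":-0.04,"dy":-0.003,"dz":-0.06,"rx":0,"ry":0,"rz":0,"grip":1},{"dx":-0.081,"dy":-0.033,"dz":-0.06,"rx":0,"ry":0,"rz":0,"grip":1},{"dx":-0.097,"dy":-0.081,"dz":-0.06,"rx":0,"ry":0,"rz":0,"grip":1},{"dx":-0.081,"dy":-0.13,"dz":-0.06,"rx":0,"ry":0,"rz":0,"grip":1}]'
python3 -c 'from h import *;look()'
```

```text
clock: 10.22
eef_pos: [591.8, 115.9, 138.4]
tool_rot: [3.142, 0.003, -0.132]
force: [-1.2, 2.0, -1.0]
width: 0.2
gripper_force: 1.2
n= 2.8191828894851696 r 31.708126531417847 1664
phi -144.12788792257356 34.74429275865487 [591.846 115.941 138.414] [-1.246  2.027 -0.971] 10.225
```

```bash
python3 -m creep '[{"dx":0.041,"dy":-0.03,"dz":0,"rx":0,"ry":0,"rz":0,"grip":1},{"dx":0.092,"dy":-0.03,"dz":0,"rx":0,"ry":0,"rz":0,"grip":1},{"dx":0.1335,"dy":0,"dz":0,"rx":0,"ry":0,"rz":0,"grip":1},{"dx":0.149,"dy":0.0485,"dz":0,"rx":0,"ry":0,"rz":0,"grip":1},{"dx":0.1335,"dy":0.097,"dz":0,"rx":0,"ry":0,"rz":0,"grip":1}]'
python3 -c 'from h import *;look()'
python3 -m creep '[{"dx":-0.041,"dy":0.03,"dz":0,"rx":0,"ry":0,"rz":0,"grip":1},{"dx":-0.092,"dy":0.03,"dz":0,"rx":0,"ry":0,"rz":0,"grip":1},{"dx":-0.1335,"dy":0,"dz":0,"rx":0,"ry":0,"rz":0,"grip":1},{"dx":-0.1465,"dy":-0.027,"dz":0,"rx":0,"ry":0,"rz":0,"grip":1},{"dx":-0.149,"dy":-0.0485,"dz":0,"rx":0,"ry":0,"rz":0,"grip":1}]'
python3 -c 'from h import *;look()'
```

```text
clock: 10.9
eef_pos: [648.4, 153.5, 138.2]
tool_rot: [3.139, -0.003, -0.135]
force: [2.5, -3.0, -1.3]
width: -0.1
gripper_force: 1.3
phi 31.219093336455632 33.19992657727653 [648.392 153.508 138.206] [ 2.496 -3.032 -1.317] 10.9
clock: 11.58
eef_pos: [587.0, 137.6, 139.0]
tool_rot: [-3.14, -0.0, -0.131]
force: [0.6, 3.7, 1.6]
width: -0.0
gripper_force: 1.5
n= 3.8058173718870583 r 30.94513523745235 1187
phi 177.66136309463238 32.99180310996997 [587.036 137.646 138.972] [0.569 3.747 1.567] 11.575
```

```bash
python3 -m creep '[{"dx":0.001,"dy":-0.01,"dz":0,"rx":0,"ry":0,"rz":0,"grip":1},{"dx":0.003,"dy":-0.02,"dz":0,"rx":0,"ry":0,"rz":0,"grip":1},{"dx":0.006,"dy":-0.03,"dz":0,"rx":0,"ry":0,"rz":0,"grip":1},{"dx":0.01,"dy":-0.039,"dz":0,"rx":0,"ry":0,"rz":0,"grip":1},{"dx":0.01,"dy":-0.039,"dz":0,"rx":0,"ry":0,"rz":0,"grip":1}]'
python3 - <<'E'
from h import *
look()
im=get_image("wrist");cv2.imwrite("pics/w6.png",im[60:420,120:520,::-1])
E
```

```text
clock: 12.25
eef_pos: [590.8, 119.9, 138.2]
tool_rot: [3.141, 0.001, -0.133]
force: [-0.7, 0.8, -0.1]
width: 0.3
gripper_force: 0.8
n= 2.969170675118725 r 31.455441414891553 1598
phi -150.61235332310227 33.48037328318747 [590.828 119.871 138.181] [-0.74   0.797 -0.116] 12.25
```

View pics/w6.png

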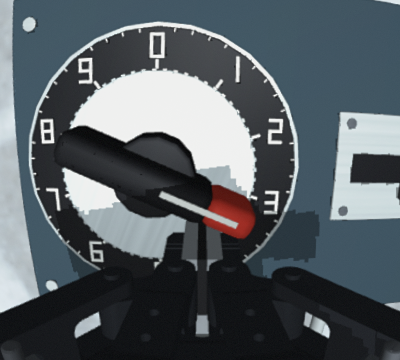

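The pointer is at 3 (2.97; red tip at crop (232,212) next to numeral 3). Now I'll slide along the same side of the bar to the black end and turn clockwise to 8.

```bash
python3 -m creep '[{"dx":-0.0175,"dy":0.05,"dz":0,"rx":0,"ry":0,"rz":0,"grip":1},{"dx":0.029,"dy":0.109,"dz":0,"rx":0,"ry":0,"rz":0,"grip":1},{"dx":0.0725,"dy":0.1215,"dz":0,"rx":0,"ry":0,"rz":0,"grip":1},{"dx":0.121,"dy":0.106,"dz":0,"rx":0,"ry":0,"rz":0,"grip":1},{"dx":0.151,"dy":0.0645,"dz":0,"rx":0,"ry":0,"rz":0,"grip":1}]'
python3 -m creep '[{"dx":0,"dy":-0.051,"dz":0,"rx":0,"ry":0,"rz":0,"grip":1},{"dx":-0.02,"dy":-0.084,"dz":0,"rx":0,"ry":0,"rz":0,"grip":1},{"dx":-0.028,"dy":-0.09,"dz":0,"rx":0,"ry":0,"rz":0,"grip":1},{"dx":-0.035,"dy":-0.0955,"dz":0,"rx":0,"ry":0,"rz":0,"grip":1},{"dx":-0.035,"dy":-0.0955,"dz":0,"rx":0,"ry":0,"rz":0,"grip":1}]'
python3 -c 'from h import *;look()'
```

```text
clock: 12.98
eef_pos: [650.7, 150.0, 138.1]
tool_rot: [-3.139, 0.002, -0.128]
force: [-2.7, 5.1, -0.9]
width: -0.2
gripper_force: 2.1
clock: 13.6
eef_pos: [637.5, 107.5, 138.9]
tool_rot: [3.141, -0.0, -0.132]
force: [1.9, -1.4, 1.4]
width: -0.2
gripper_force: 0.9
n= 8.044793803407398 r 31.11692673235778 739
phi -58.70375549461294 33.68975845779642 [637.501 107.512 138.856] [ 1.85  -1.364  1.38 ] 13.6
```

```bash
python3 -m creep '[{"dx":0.02,"dy":0.015,"dz":0.01,"rx":0,"ry":0,"rz":0,"grip":1},{"dx":0.02,"dy":0.015,"dz":0.08,"rx":0,"ry":0,"rz":0,"grip":1},{"dx":0.0,"dy":0.0,"dz":0.16,"rx":0,"ry":0,"rz":0,"grip":1},{"dx":-0.1,"dy":-0.05,"dz":0.18,"rx":0,"ry":0,"rz":0,"grip":1},{"dx":-0.1,"dy":-0.05,"dz":0.18,"rx":0,"ry":0,"rz":0,"grip":1}]'
python3 - <<'E'
from h import *
look()
im=get_image("wrist");cv2.imwrite("pics/w7.png",im[:,:,::-1])
h=cv2.cvtColor(im,cv2.COLOR_RGB2HSV);M=np.array(get_calibration("wrist")["world_from_camera"])
m=(((h[...,0]<8)|(h[...,0]>172))&(h[...,1]>150)&(h[...,2]>70)).astype(np.uint8)
k,_,st,ce=cv2.connectedComponentsWithStats(m);print([(st[i],ce[i]) for i in range(1,k) if st[i,4]>40])
E
```

```text
clock: 14.28
eef_pos: [595.0, 87.7, 211.4]
tool_rot: [3.141, 0.003, -0.133]
force: [0.7, 0.2, 0.6]
width: 0.3
gripper_force: 0.0
n= 7.598003664191068 r 31.526068182206775 526
phi -117.20026880733839 54.68390353110615 [595.004  87.663 211.369] [0.741 0.179 0.62 ] 14.275
[(array([ 431,  193,   30,   62, 1485], dtype=int32), array([445.331, 223.175])), (array([168, 212,  34,  26, 519], dtype=int32), array([182.435, 224.31 ])), (array([573, 385,  17,  22, 128], dtype=int32), array([582.938, 392.672]))]
```

View pics/w7.png

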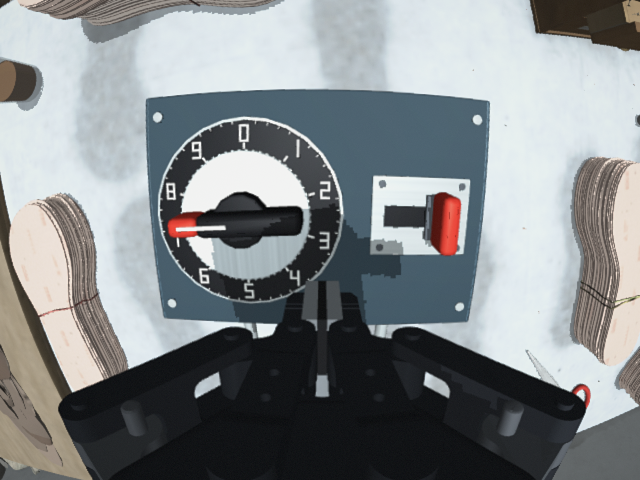

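All 10 views are used. The last one shows the red tip at (182,226), between 7 and 8, the black end at (297,217) and the knob at (445,223).

```bash
python3 - <<'E'
from h import *
M=np.array(get_calibration("wrist")["world_from_camera"])
for a,b in(((298,216),(170,226)),((298,216),(225,227.5)),((225,228.5),(175,228))):
    p,q=wray(M,a,156),wray(M,b,156);d=(q-p)[:2];print(p,q,((YAW-np.arctan2(d[1],d[0]))/.6283)%10)
print([wray(M,u,z) for u,z in(((447,195),152),((447,250),152),((445,223),147))])
E
```

```text
[623.403  99.865 156.   ] [627.919 174.263 156.   ] 7.386336806020706
[623.403  99.865 156.   ] [622.499 141.251 156.   ] 7.2550881536946275
[621.937 141.362 156.   ] [626.326 171.367 156.   ] 7.520984179351419
[array([624.23 ,  15.615, 152.   ]), array([591.743,  17.165, 152.   ]), array([606.783,  16.158, 147.   ])]
```

```bash
python3 -m creep '[{"dx":0.12,"dy":0.065,"dz":-0.03,"rx":0,"ry":0,"rz":0,"grip":1},{"dx":0.12,"dy":0.065,"dz":-0.11,"rx":0,"ry":0,"rz":0,"grip":1},{"dx":0.12,"dy":0.065,"dz":-0.18,"rx":0,"ry":0,"rz":0,"grip":1},{"dx":0.1,"dy":0.05,"dz":-0.18,"rx":0,"ry":0,"rz":0,"grip":1},{"dx":0.087,"dy":0.0435,"dz":-0.18,"rx":0,"ry":0,"rz":0,"grip":1}]'
python3 -m creep '[{"dx":-0.005,"dy":-0.0015,"dz":0,"rx":0,"ry":0,"rz":0,"grip":1},{"dx":-0.0095,"dy":-0.003,"dz":0,"rx":0,"ry":0,"rz":0,"grip":1},{"dx":-0.0124,"dy":-0.004,"dz":0,"rx":0,"ry":0,"rz":0,"grip":1},{"dx":-0.0124,"dy":-0.004,"dz":0,"rx":0,"ry":0,"rz":0,"grip":1},{"dx":-0.0124,"dy":-0.004,"dz":0,"rx":0,"ry":0,"rz":0,"grip":1}]'
python3 -c 'from h import *;look()'
```

```text
clock: 15.0
eef_pos: [633.7, 105.7, 139.3]
tool_rot: [-3.141, -0.003, -0.132]
force: [3.3, 1.2, -2.0]
width: 0.0
gripper_force: 1.8
clock: 15.62
eef_pos: [627.7, 103.9, 139.0]
tool_rot: [3.141, -0.001, -0.132]
force: [3.2, 0.8, 2.5]
width: 0.0
gripper_force: 1.5
n= 8.390107383199286 r 31.909809310170893 1601
phi -76.56548690972443 33.31826052908398 [627.741 103.893 138.965] [3.196 0.77  2.523] 15.625
```

```bash
python3 -m creep '[{"dx":0.02,"dy":0.0,"dz":0.01,"rx":0,"ry":0,"rz":0,"grip":1},{"dx":0.02,"dy":0.0,"dz":0.08,"rx":0,"ry":0,"rz":0,"grip":1},{"dx":0.0,"dy":-0.03,"dz":0.18,"rx":0,"ry":0,"rz":0,"grip":1},{"dx":-0.05,"dy":-0.14,"dz":0.2,"rx":0,"ry":0,"rz":0,"grip":1},{"dx":-0.07,"dy":-0.2,"dz":0.2,"rx":0,"ry":0,"rz":0,"grip":1}]'
python3 - <<'E'
from h import *
look()
M=np.array(get_calibration("wrist")["world_from_camera"]);im=get_image("wrist");cv2.imwrite("pics/w8.png",im[:,:,::-1])
def reds(im):
    h=cv2.cvtColor(im,cv2.COLOR_RGB2HSV);return (((h[...,0]<8)|(h[...,0]>172))&(h[...,1]>150)&(h[...,2]>70))
# rectify the z=156 plane round the axis: 4 px/mm, up = box +x
def rect(ray,im,name):
    # inverse map: project grid points
    g=np.arange(-60,60.01,.5);X,Y=np.meshgrid(g,g) # X:right=-boxy, Y:down=-boxx
    c,s=np.cos(YAW),np.sin(YAW);bx,by=-Y,-X
    P=np.stack([AX[0]+c*bx-s*by,AX[1]+s*bx+c*by,np.full_like(bx,156.)],-1)
    u=ray(P);return cv2.remap(im,u[...,0].astype(np.float32),u[...,1].astype(np.float32),cv2.INTER_LINEAR)
def pw(P):
    Mi=np.linalg.inv(M);p=P@Mi[:3,:3].T+Mi[:3,3];r=np.hypot(p[...,0],p[...,1]);k=371.648*np.arctan2(r,p[...,2])/r
    return np.stack([321.724+k*p[...,0],237.82+k*p[...,1]],-1)
def pt(P):
    p=(P@W["top"][:3,:3].T+W["top"][:3,3])@K["top"].T;return p[...,:2]/p[...,2:]
top=get_image("top")
for n,f,i in(("w",pw,im),("t",pt,top)):
    R=rect(f,i,n);cv2.imwrite(f"pics/r_{n}.png",R[:,:,::-1])
    X,Y=np.meshgrid(np.arange(-60,60.01,.5),np.arange(-60,60.01,.5));rr=np.hypot(X,Y)
    # dark bar (or red) within r 22..38 over white disc
    hsv=cv2.cvtColor(R,cv2.COLOR_RGB2HSV)
    red=reds(R)&(rr<48);
    print(n,"red n",(np.degrees(np.arctan2(X[red].mean(),-Y[red].mean()))/36)%10,red.sum(),np.hypot(X[red].mean(),Y[red].mean()))
    wh=(hsv[...,2]>150)&(hsv[...,1]<60)&(rr<40)  # white disc + stripe
    # white stripe: white connected comp inside the bar
    k,l,st,ce=cv2.connectedComponentsWithStats(wh.astype(np.uint8))
    for j in range(1,k):
        if st[j,4]>25:
            q=np.argwhere(l==j);x=X[l==j];y=Y[l==j];ev,V=np.linalg.eigh(np.cov(np.vstack([x,-y])));d=V[:,1];print("  white",st[j,4],x.mean(),-y.mean(),(np.degrees(np.arctan2(d[0],d[1]))/36)%5,np.sqrt(ev))
E
```

```text
clock: 16.3
eef_pos: [597.7, 21.6, 219.1]
tool_rot: [3.14, 0.002, -0.134]
force: [0.3, -0.6, -0.6]
width: 0.2
gripper_force: 0.0
n= 8.308153648108597 r 30.542910794210012 459
phi -100.97550917834525 116.87254420439118 [597.749  21.565 219.129] [ 0.32  -0.584 -0.589] 16.3
w red n 8.405440714110446 971 28.785820225467607
  white 3573 10.691015952980688 25.674783095438006 3.0242542028530788 [ 6.099 15.821]
  white 93 -26.102150537634408 25.188172043010752 0.729924960357961 [1.767 1.969]
  white 283 -17.72791519434629 7.710247349823321 3.0460860537702974 [0.694 8.51 ]
  white 3831 5.533411641868963 -16.333985904463585 3.0253579739840273 [ 6.278 15.554]
  white 69 -25.02173913043478 -3.391304347826087 4.635155812872885 [0.989 2.906]
  white 27 -18.314814814814813 -28.59259259259259 3.8108786643069403 [0.374 1.839]
t red n 8.0180008430693 549 35.23602330000102
  white 4810 5.50977130977131 21.536694386694386 2.9295577902131336 [ 7.428 16.736]
  white 5582 -7.282873522035113 -22.981279111429597 3.056811081806128 [ 7.508 18.761]
```

The bar line gives n = 8.03. Next is the bolt: move to the far (-y) side of the knob and go down.

```bash
python3 -m creep '[{"dx":0,"dy":-0.06,"dz":0,"rx":0,"ry":0,"rz":0,"grip":1},{"dx":0,"dy":-0.124,"dz":0,"rx":0,"ry":0,"rz":0,"grip":1},{"dx":0,"dy":-0.124,"dz":-0.1,"rx":0,"ry":0,"rz":0,"grip":1},{"dx":0,"dy":-0.124,"dz":-0.2,"rx":0,"ry":0,"rz":0,"grip":1},{"dx":0,"dy":-0.124,"dz":-0.205,"rx":0,"ry":0,"rz":0,"grip":1}]'
```

```text
clock: 17.08
eef_pos: [597.0, -23.3, 133.3]
tool_rot: [-3.141, 0.008, -0.13]
force: [-1.2, 1.0, -1.0]
width: -0.1
gripper_force: 0.0
```

```bash
python3 -m creep '[{"dx":0.002,"dy":0.015,"dz":0.003,"rx":0,"ry":0,"rz":0,"grip":1},{"dx":0.004,"dy":0.027,"dz":0.003,"rx":0,"ry":0,"rz":0,"grip":1},{"dx":0.005,"dy":0.038,"dz":0.003,"rx":0,"ry":0,"rz":0,"grip":1},{"dx":0.006,"dy":0.046,"dz":0.003,"rx":0,"ry":0,"rz":0,"grip":1},{"dx":0.007,"dy":0.053,"dz":0.003,"rx":0,"ry":0,"rz":0,"grip":1}]'
python3 -m creep '[{"dx":0.001,"dy":0.006,"dz":0,"rx":0,"ry":0,"rz":0,"grip":1},{"dx":0.002,"dy":0.012,"dz":0,"rx":0,"ry":0,"rz":0,"grip":1},{"dx":0.003,"dy":0.018,"dz":0,"rx":0,"ry":0,"rz":0,"grip":1},{"dx":0.003,"dy":0.02,"dz":0,"rx":0,"ry":0,"rz":0,"grip":1},{"dx":0.003,"dy":0.02,"dz":0,"rx":0,"ry":0,"rz":0,"grip":1}]'
```

```text
clock: 17.7
eef_pos: [602.5, -5.4, 138.3]
tool_rot: [3.14, -0.001, -0.133]
force: [-0.5, -3.7, 1.9]
width: 0.1
gripper_force: 1.5
clock: 18.32
eef_pos: [603.5, 4.2, 137.6]
tool_rot: [-3.141, -0.0, -0.132]
force: [-0.3, -1.0, 0.8]
width: -0.1
gripper_force: 0.7
```

The bolt has moved at least 9 mm at low force, so the combination took. I'll keep going to the stop.

```bash
python3 -m creep '[{"dx":0.001,"dy":0.006,"dz":0,"rx":0,"ry":0,"rz":0,"grip":1},{"dx":0.002,"dy":0.012,"dz":0,"rx":0,"ry":0,"rz":0,"grip":1},{"dx":0.003,"dy":0.018,"dz":0,"rx":0,"ry":0,"rz":0,"grip":1},{"dx":0.003,"dy":0.022,"dz":0,"rx":0,"ry":0,"rz":0,"grip":1},{"dx":0.003,"dy":0.022,"dz":0,"rx":0,"ry":0,"rz":0,"grip":1}]'
python3 -m creep '[{"dx":0,"dy":0.002,"dz":0,"rx":0,"ry":0,"rz":0,"grip":1},{"dx":0.001,"dy":0.004,"dz":0,"rx":0,"ry":0,"rz":0,"grip":1},{"dx":0.001,"dy":0.005,"dz":0,"rx":0,"ry":0,"rz":0,"grip":1},{"dx":0.001,"dy":0.005,"dz":0,"rx":0,"ry":0,"rz":0,"grip":1},{"dx":0.001,"dy":0.005,"dz":0,"rx":0,"ry":0,"rz":0,"grip":1}]'
```

```text
clock: 18.95
eef_pos: [604.7, 13.4, 137.6]
tool_rot: [-3.141, -0.0, -0.131]
force: [0.6, -1.9, 0.1]
width: 0.2
gripper_force: 0.5
clock: 19.58
eef_pos: [604.7, 14.0, 137.6]
tool_rot: [3.141, 0.0, -0.132]
force: [-0.4, -4.0, -0.4]
width: -0.2
gripper_force: 2.1
```

```bash
python3 -m creep '[{"dx":0,"dy":0.002,"dz":0,"rx":0,"ry":0,"rz":0,"grip":1},{"dx":0.001,"dy":0.004,"dz":0,"rx":0,"ry":0,"rz":0,"grip":1},{"dx":0.001,"dy":0.006,"dz":0,"rx":0,"ry":0,"rz":0,"grip":1},{"dx":0.001,"dy":0.006,"dz":0,"rx":0,"ry":0,"rz":0,"grip":1},{"dx":0.001,"dy":0.006,"dz":0,"rx":0,"ry":0,"rz":0,"grip":1}]'
python3 -m creep '[{"dx":0,"dy":0.002,"dz":0,"rx":0,"ry":0,"rz":0,"grip":1},{"dx":0,"dy":0.003,"dz":0,"rx":0,"ry":0,"rz":0,"grip":1},{"dx":0,"dy":0.004,"dz":0,"rx":0,"ry":0,"rz":0,"grip":1},{"dx":0,"dy":0.004,"dz":0,"rx":0,"ry":0,"rz":0,"grip":1},{"dx":0,"dy":0.004,"dz":0,"rx":0,"ry":0,"rz":0,"grip":1}]'
```

```text
clock: 20.2
eef_pos: [604.8, 14.1, 137.7]
tool_rot: [3.138, 0.001, -0.134]
force: [-1.8, -7.9, 1.0]
width: -0.0
gripper_force: 4.1
clock: 20.82
eef_pos: [604.8, 14.2, 137.7]
tool_rot: [3.137, 0.001, -0.135]
force: [-1.4, -10.0, 1.6]
width: 0.0
gripper_force: 5.4
```

```bash
python3 -m creep '[{"dx":-0.006,"dy":-0.045,"dz":0.01,"rx":0,"ry":0,"rz":0,"grip":1},{"dx":-0.006,"dy":-0.045,"dz":0.13,"rx":0,"ry":0,"rz":0,"grip":1},{"dx":-0.1,"dy":0.04,"dz":0.18,"rx":0,"ry":0,"rz":0,"grip":1},{"dx":-0.19,"dy":0.15,"dz":0.18,"rx":0,"ry":0,"rz":0,"grip":1},{"dx":-0.23,"dy":0.217,"dz":0.18,"rx":0,"ry":0,"rz":0,"grip":1}]'
python3 -m creep '[{"dx":0,"dy":0,"dz":0,"rx":0,"ry":0,"rz":0,"grip":1},{"dx":0,"dy":0,"dz":0,"rx":0,"ry":0,"rz":0,"grip":1},{"dx":0,"dy":0,"dz":0,"rx":0,"ry":0,"rz":0,"grip":1},{"dx":0,"dy":0,"dz":0,"rx":0,"ry":0,"rz":0,"grip":1},{"dx":0,"dy":0,"dz":0,"rx":0,"ry":0,"rz":0,"grip":1}]'
python3 - <<'E'
from h import *
M=np.array(get_calibration("wrist")["world_from_camera"]);im=get_image("wrist")
h=cv2.cvtColor(im,cv2.COLOR_RGB2HSV);m=(((h[...,0]<8)|(h[...,0]>172))&(h[...,1]>150)&(h[...,2]>70)).astype(np.uint8)
k,_,st,ce=cv2.connectedComponentsWithStats(m)
for i in range(1,k):
    if st[i,4]>150: print(ce[i],st[i,4],wray(M,ce[i],147))
print(b2w((614.2,91.5,-.132),(0,-58,147)))
E
```

```text
clock: 21.45
eef_pos: [511.0, 108.9, 210.4]
tool_rot: [-3.138, 0.001, -0.129]
force: [0.7, 0.6, 0.3]
width: 0.3
gripper_force: 0.0
clock: 22.08
eef_pos: [513.6, 104.8, 209.6]
tool_rot: [3.141, 0.0, -0.133]
force: [-0.5, -0.0, -0.7]
width: -0.1
gripper_force: 0.0
[185.461  60.33 ] 469 [636.483 166.791 147.   ]
[423.776  80.303] 1533 [605.322  36.509 147.   ]
[587.728 359.695] 695 [392.37  -97.733 147.   ]
[606.566  34.005 147.   ]
```

The knob is over and the tool is above the handle gap. Going down into it.

```bash
python3 -m creep '[{"dx":0,"dy":0,"dz":-0.07,"rx":0,"ry":0,"rz":0,"grip":1},{"dx":0,"dy":0,"dz":-0.15,"rx":0,"ry":0,"rz":0,"grip":1},{"dx":0,"dy":0,"dz":-0.22,"rx":0,"ry":0,"rz":0,"grip":1},{"dx":0,"dy":0,"dz":-0.25,"rx":0,"ry":0,"rz":0,"grip":1},{"dx":0,"dy":0,"dz":-0.27,"rx":0,"ry":0,"rz":0,"grip":1}]'
python3 -m creep '[{"dx":0,"dy":0,"dz":-0.015,"rx":0,"ry":0,"rz":0,"grip":1},{"dx":0,"dy":0,"dz":-0.03,"rx":0,"ry":0,"rz":0,"grip":1},{"dx":0,"dy":0,"dz":-0.045,"rx":0,"ry":0,"rz":0,"grip":1},{"dx":0,"dy":0,"dz":-0.06,"rx":0,"ry":0,"rz":0,"grip":1},{"dx":0,"dy":0,"dz":-0.07,"rx":0,"ry":0,"rz":0,"grip":1}]'
```

```text
clock: 22.75
eef_pos: [513.7, 105.3, 101.5]
tool_rot: [-3.142, -0.0, -0.132]
force: [0.4, 0.7, -0.3]
width: 0.2
gripper_force: 0.0
clock: 23.38
eef_pos: [513.3, 105.3, 73.3]
tool_rot: [3.142, 0.0, -0.132]
force: [0.8, -0.4, -0.0]
width: -0.0
gripper_force: 0.0
```

```bash
python3 -m creep '[{"dx":-0.02,"dy":0.0026,"dz":0,"rx":0,"ry":0,"rz":0,"grip":1},{"dx":-0.045,"dy":0.006,"dz":0,"rx":0,"ry":0,"rz":0,"grip":1},{"dx":-0.075,"dy":0.01,"dz":0,"rx":0,"ry":0,"rz":0,"grip":1},{"dx":-0.105,"dy":0.014,"dz":0,"rx":0,"ry":0,"rz":0,"grip":1},{"dx":-0.135,"dy":0.018,"dz":0,"rx":0,"ry":0,"rz":0,"grip":1}]'
python3 -m creep '[{"dx":-0.02,"dy":0.0026,"dz":0,"rx":0,"ry":0,"rz":0,"grip":1},{"dx":-0.04,"dy":0.005,"dz":0,"rx":0,"ry":0,"rz":0,"grip":1},{"dx":-0.055,"dy":0.007,"dz":0,"rx":0,"ry":0,"rz":0,"grip":1},{"dx":-0.065,"dy":0.0086,"dz":0,"rx":0,"ry":0,"rz":0,"grip":1},{"dx":-0.07,"dy":0.009,"dz":0,"rx":0,"ry":0,"rz":0,"grip":1}]'
```

```text
clock: 24.0
eef_pos: [458.6, 113.0, 73.9]
tool_rot: [-3.141, -0.0, -0.132]
force: [3.2, 0.3, -2.4]
width: 0.1
gripper_force: 1.6
clock: 24.62
eef_pos: [431.2, 116.2, 73.7]
tool_rot: [3.142, 0.0, -0.132]
force: [2.5, 1.7, 1.2]
width: 0.2
gripper_force: 1.3
```

The drawer is coming out at about 3 N. I'll creep to its stop.

```bash
python3 -m creep '[{"dx":-0.005,"dy":0.0007,"dz":0,"rx":0,"ry":0,"rz":0,"grip":1},{"dx":-0.01,"dy":0.0013,"dz":0,"rx":0,"ry":0,"rz":0,"grip":1},{"dx":-0.015,"dy":0.002,"dz":0,"rx":0,"ry":0,"rz":0,"grip":1},{"dx":-0.019,"dy":0.0025,"dz":0,"rx":0,"ry":0,"rz":0,"grip":1},{"dx":-0.019,"dy":0.0025,"dz":0,"rx":0,"ry":0,"rz":0,"grip":1}]'
python3 -m creep '[{"dx":-0.002,"dy":0,"dz":0,"rx":0,"ry":0,"rz":0,"grip":1},{"dx":-0.004,"dy":0,"dz":0,"rx":0,"ry":0,"rz":0,"grip":1},{"dx":-0.006,"dy":0,"dz":0,"rx":0,"ry":0,"rz":0,"grip":1},{"dx":-0.008,"dy":0.001,"dz":0,"rx":0,"ry":0,"rz":0,"grip":1},{"dx":-0.008,"dy":0.001,"dz":0,"rx":0,"ry":0,"rz":0,"grip":1}]'
```

```text
clock: 25.25
eef_pos: [427.2, 116.9, 74.0]
tool_rot: [-3.14, -0.006, -0.133]
force: [8.4, -1.3, -3.5]
width: 0.3
gripper_force: 4.2
clock: 25.88
eef_pos: [427.2, 116.9, 74.1]
tool_rot: [-3.139, -0.012, -0.135]
force: [14.1, -3.5, -7.7]
width: -0.1
gripper_force: 6.9
```

The drawer is at its stop (427.2, force rising). I'll back off 9 mm or so and lift clear.

```bash
python3 -m creep '[{"dx":0.02,"dy":-0.0026,"dz":0,"rx":0,"ry":0,"rz":0,"grip":1},{"dx":0.034,"dy":-0.0045,"dz":0,"rx":0,"ry":0,"rz":0,"grip":1},{"dx":0.034,"dy":-0.0045,"dz":0.01,"rx":0,"ry":0,"rz":0,"grip":1},{"dx":0.034,"dy":-0.0045,"dz":0.07,"rx":0,"ry":0,"rz":0,"grip":1},{"dx":0.034,"dy":-0.0045,"dz":0.18,"rx":0,"ry":0,"rz":0,"grip":1}]'
python3 -m creep '[{"dx":0,"dy":0,"dz":0.1,"rx":0,"ry":0,"rz":0,"grip":1},{"dx":0,"dy":0,"dz":0.2,"rx":0,"ry":0,"rz":0,"grip":1},{"dx":0,"dy":0,"dz":0.25,"rx":0,"ry":0,"rz":0,"grip":1},{"dx":0,"dy":0,"dz":0.25,"rx":0,"ry":0,"rz":0,"grip":1},{"dx":0,"dy":0,"dz":0.25,"rx":0,"ry":0,"rz":0,"grip":1}]'
python3 - <<'E'
from h import *
s=ctrl.read_state();print(s["eef_pos"],s["force"])
b=cv2.imread("pics/side0.png");a=get_image("side")[:,:,::-1].copy();cv2.imwrite("pics/side1.png",a)
# handle: bright vertical bar between rows 252..275, find column shift
for n,i in(("before",b),("after",a)):
    g=cv2.cvtColor(i,cv2.COLOR_BGR2GRAY)[255:272,315:400].astype(float).mean(0);print(n,g.round().astype(int))
p=(614.2,91.5,-.132)
print("expected bar col shut/open",proj("side",b2w(p,(-126,0,88))),proj("side",b2w(p,(-206,0,88))))
h=cv2.cvtColor(a,cv2.COLOR_BGR2HSV);m=(((h[...,0]<8)|(h[...,0]>172))&(h[...,1]>150)&(h[...,2]>70)).astype(np.uint8)
k,_,st,ce=cv2.connectedComponentsWithStats(m);print([(st[i,4],ce[i]) for i in range(1,k) if st[i,4]>20 and 250<ce[i,0]<320 and 200<ce[i,1]<300])
print("knob exp",proj("side",b2w(p,(0,-80,140))),proj("side",b2w(p,(0,-58,140))))
E
```

```text
clock: 26.5
eef_pos: [431.8, 115.3, 145.4]
tool_rot: [3.139, 0.005, -0.132]
force: [0.5, 0.2, 0.3]
width: 0.1
gripper_force: 0.0
clock: 27.12
eef_pos: [433.0, 115.6, 244.9]
tool_rot: [3.141, 0.002, -0.132]
force: [0.1, 0.8, -0.7]
width: -0.1
gripper_force: 0.0
[432.971 115.569 244.883] [ 0.101  0.799 -0.706]
before [ 59  52  45  43  48  67  93 110 125 134 137 137 137 137 136 136 135 131
 129 135 138 132 131 138 142 142 141 142 144 145 146 146 146 147 149 149
 149 149 149 150 150 151 151 152 153 153 154 154 154 155 155 155 154 153
 153 150 149 148 147 148 148 148 148 148 148 148 147 147 144 140 133 125
 119 117 116 115 116 117 117 117 118 118 117 117 118]
after [ 70  78  88  92  89  85  86  83  80  80  80  80  84  90  96 102 111 113
 106  95  84  79  79  79  81  87  93 102 110 104  89  79  71  78 106 128
 144 153 155 156 157 157 159 159 160 160 160 156 140 113  98 100 116 142
 156 157 155 154 154 154 155 155 154 154 154 154 154 153 150 146 138 130
 124 122 121 120 121 122 122 122 123 122 122 121 123]
expected bar col shut/open [335.916 263.662] [366.599 264.727]
[(np.int32(83), array([288.554, 232.361])), (np.int32(29), array([278.138, 264.69 ]))]
knob exp [290.259 227.562] [289.394 232.709]
```

```bash
python3 -c 'from cell import ctrl;print(ctrl.finish_job())'
```

```text
the job is handed in; nothing more can be done
None
```

I dialled 6-3-8, slid the bolt knob fully over towards the dial, pulled the drawer out to its stop and handed the job in at about 27 s with the arm clear; the hand-in gave no verdict, and I did not check the bystanders in a picture afterwards.

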